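Set the length stop of a bottle-labelling jig and hold its cam lever shut

ROBOT

A 7-joint arm with a two-finger parallel gripper is mounted at the origin on the work surface. World frame = base frame: x ahead of the robot, y to its left, z up, the work surface at z = 0. Lengths are in m, angles in rad, forces in N, time in s.
With the tool pointing down it reaches from about 0.425 to 0.925 m from the base axis. Payload 6.8 kg.
Tool frame: the origin (TCP) lies at the very end of the fingers, on their centre line; the grasp point (between the pads) lies 19 mm behind it; z points along the fingers, y is the line along which they close (so a half turn about z gives the same grasp; the last joint's range is limited). The gripper opens to 85 mm and grips with 20 to 120 N. Pads are 22 mm wide; open, the fingers measure 114 mm over their backs; the gripper's body (76 mm by 85 mm) begins 54 mm behind the grasp point. The pads swing forward as they close: fully open they stand 13 mm farther back than shut.
Start: joints at [1.012, 0.477, 0.022, 1.555, -0.011, 1.109, -0.083], TCP at [0.294, -0.608, 0.231] pointing down, gripper open.
Joint ranges: [-2.96, 2.96], [-0.34, 2.1], [-1.41, 1.46], [0.24, 2.44], [-1.37, 4.51], [0.17, 1.92], [-2.96, 2.96]. Speed limits (rad/s): [2.39, 2.39, 3.14, 3.14, 3.14, 3.14, 3.14].

INTERFACE

Orientations are given as a unit quaternion [w, x, y, z].
In Python, from station import bot gives the robot as it stands. The module is installed in compiled form; this text tells all that it offers.
- The arm moves only by the shell command python3 -m jog 'ROWS' [OPENING] [FORCE]. ROWS is JSON, a list of rows, each a list of 4 numbers: the shift along the tool's x, y, z in cm, then the turn about the tool's z in rad. In form: [[x, y, z, spin], ...]. A call has 1 to 20 rows; each row is the pose to reach, as a shift and turn from the pose commanded when the call began, along the tool's axes at that moment; what a row does not reach only later rows make up. A row lasts 1/12 s, in which the tool goes at most 41.7 mm and 7.16 degrees, less where a joint would pass 70% of its speed; a pose out of reach is approached as far as the arm can. A call with a gripper value outside its range is refused whole. OPENING is the closure, from -1 (fully open) to 1 (shut), set as the call begins (- or left out, the last holds). The fingers move at their own pace and stop on an object; FORCE is the grip in N (left out, the last holds). Time passes only in rows, so rows that repeat a pose let the fingers close. It gives the time, the measured TCP pose, the force, the opening and the grip force at its end, in the units of the state.
- bot.get_obs(): the state, without advancing time (a new reading comes with each control period).
- bot.read_camera(name): name is "scene" or "top" or "wrist"; returns a dict with "pixels" (384x512x3 uint8, red, green, blue), "depth" (384x512 float32, m along the optical axis (not along the pixel's ray), 0 where there is no reading), "fovy" (degrees; the focal length in pixels is half the picture's height over the tangent of half this angle, whatever the lens; pixels are square), "cx", "cy" (the principal point, pixels), "distortion" ([k1, k2, p1, p2, k3] as OpenCV has them; the pictures are not rectified), "pose" (4x4, takes a point from camera to world coordinates). Camera axes: x right, y down, z forward; pixel columns grow to the right and rows downward; lengths in m; the calibration is good to about 2 mm. A picture is of the moment at which its call begins.
- bot.hand_in(): hands the job in; it is judged then, once.
The state is a dict: "t": time; "q": joint angles; "joint_vel": joint speeds; "joint_torque": joint torques, N m; "eef_pos": TCP position; "tool_rot": TCP orientation; "contact_force": force on the tool from outside, world axes, zero at the start; "torque": the same for the moment, N m; "gripper_width": opening from 0.0 (shut) to 1.0 (fully open); "grasp_force": force on a finger pad.
Only numpy, scipy, OpenCV 4.12 (cv2) and the standard library are available. Lean on these libraries where they do the work, as an engineer would, in place of code of your own. Each camera call takes 0.05 s, during which the arm holds its last target. There are 200 camera calls.

TASK

Set the bottle-labelling jig to the marked length: slide the sprung stop leg along its rail, cam lever still open, until its pointer stands level with the tooth of the mark clip, and let it stand there for a moment. Then, keeping the pointer on the mark, squeeze the cam lever fully shut against the leg's upright fin, and finish while still holding leg and lever like that, since both spring back when let go. Leave the bottles, the dish and the label box alone.

Things in the scene. Friction and masses are not known exactly. Their poses are not given: they have to be found in the camera images.
- jig: Labelling jig, fixed to the table, turned up to 0.4 rad: pale grey base plate 190 x 360 x 12 mm (x, y, z), origin at the centre of its underside, table height. A wooden V cradle lies along y on its -x side; an aluminium rail along y, centred at jig x = +35 mm, carries the stop leg. Wooden end block at jig y = 165 mm, x = -90 to -6 mm, 67 mm high.
- stop_leg (a joint): Place of the stop leg on the rail, m: 0 at rest (leg centre at jig x = 35, y = -90 mm), growing towards jig +y, at most 0.15. A spring pulls it back to 0: 2 N at 0, 7 N at 0.12, plus 1 N friction. Grey saddle 54 x 80 mm (x, y), top 50 mm above the table, bearing fin and cam lever. Its side plate over the cradle spans x -117 to -27, y -38 to -28 mm from the leg centre, top 78 mm high.
- leg_pointer (a point): Tip of the leg's small steel pointer (3 mm wide at the tip), which sticks out of the saddle to +x: 42.5 mm to the +x side of the leg's centre, at the same y as the leg's centre, 30 mm above the table.
- fin_mid (a point): Point inside the leg's upright aluminium fin, mid thickness and width, 88 mm above the table, 13 mm to the -y side of the leg centre. The fin is 26 mm wide (x), 10 mm thick (y) and stands from the saddle (50 mm) up to 113 mm above the table. It is rigid with the leg: push its outer (-y) face to slide the leg.
- cam_lever (a joint): Angle of the steel cam lever on the leg, rad: 0 open (leaning 0.5 rad from the fin towards jig +y), 0.5 fully shut (upright, parallel to the fin, hard stop). A spring reopens it, no catch; shutting takes 5 to 6 N near the tip. Pivot parallel to jig x, 13 mm to the +y side of the leg centre, 60 mm above the table. Arm 24 mm wide (x), 8 mm thick.
- lever_tip (a point): Middle of the lever's free end, 55 mm from its pivot: 108 mm above the table open, 115 mm shut. Over the outer faces of fin and lever it is 61 mm along y when open (fin face 18 mm to the -y side of the leg centre, lever end 43 mm to the +y side) and 35 mm when shut (18 and 17 mm), so the fingers can straddle both from above.
- mark_clip: The length mark: dark steel clip 14 x 16 x 18 mm fixed on the base plate beyond the rail at jig x = 88 mm, axes parallel to the jig's; origin 12 mm above the table, under its tooth (3 mm wide, pointing -x to the rail). The leg is at the mark when pointer and tooth have the same y in this frame. It stands 60 to 123 mm to the +y side of the pointer's rest place.
- bottle_a: Full juice bottle, 62 mm in diameter, 153 mm tall, standing on the table; origin at the centre of its underside. Bystander.
- bottle_b: Another juice bottle of the same kind. Bystander.
- cap_dish: White ceramic dish, 100 mm across, 35 mm high. Bystander.
- label_box: Closed cardboard box, 90 x 120 x 40 mm. Bystander.

How it is judged:
By the outcome, as a careful person would: the job done as asked, in the order asked, and still so for the second after the job is handed in, while the arm keeps its last pose, push and grip.
It also fails if it takes over 48 s, if anything falls off the work surface, if the arm or the gripper's body presses on something with over 40 N, if the wrist force passes 120 N, or if a joint passes its speed limit or range.

## Working session

There is one attempt and no reset: what is moved stays moved. The work goes in short steps, Python scripts to look and compute and a shell command to move; the robot and the scene stay as the last step left them, time stands still between calls to the robot, and variables do not carry over. Pictures are saved under pics/ and viewed, at most 10 in all, crops included, and the job is handed in when it is done.

```bash
mkdir -p pics; cat > h.py <<'E'
from station import bot
import numpy as np, cv2, pickle
def grab(n,f):
    c=bot.read_camera(n); pickle.dump(c,open(f'pics/{f}.pkl','wb')); cv2.imwrite(f'pics/{f}.png',c['pixels'][:,:,::-1]); return c
def load(f): return pickle.load(open(f'pics/{f}.pkl','rb'))
def K(c):
    f=c['pixels'].shape[0]/2/np.tan(np.radians(c['fovy'])/2); return np.array([[f,0,c['cx']],[0,f,c['cy']],[0,0,1]])
def ray(c,u,v):
    p=cv2.undistortPoints(np.array([[[u,v]]],float),K(c),np.array(c['distortion'],float))[0,0]
    P=np.array(c['pose']); return P[:3,3],P[:3,:3]@np.array([p[0],p[1],1])
def atz(c,u,v,z):
    o,d=ray(c,u,v); return o+d*(z-o[2])/d[2]
def dep(c,u,v):
    o,d=ray(c,u,v); return o+d*c['depth'][int(round(v)),int(round(u))]
def proj(c,X):
    P=np.linalg.inv(np.array(c['pose'])); r,_=cv2.Rodrigues(P[:3,:3])
    return cv2.projectPoints(np.array(X,float).reshape(-1,1,3),r,P[:3,3],K(c),np.array(c['distortion'],float))[0][:,0]
E
python3 - <<'E'
from h import *
a=grab('top','top0');b=grab('scene','sc0')
cv2.imwrite('pics/top0b.png',cv2.resize(a['pixels'][:,:,::-1],(800,600),interpolation=cv2.INTER_CUBIC))
for c in(a,b):print(c['fovy'],c['cx'],c['cy'],c['distortion'],np.round(c['pose'],3))
o=bot.get_obs();print({k:np.round(v,3) for k,v in o.items()})
E
```

```text
47.39511969770301 248.1193706298817 187.8970501606924 [-0.04135754  0.          0.          0.          0.        ] [[ 0.007 -0.986  0.167  0.263]
 [-1.    -0.008 -0.002 -0.011]
 [ 0.003 -0.167 -0.986  1.391]
 [ 0.     0.     0.     1.   ]]
53.48890826894913 248.77438321409065 191.67763402577802 [-0.01291899  0.          0.          0.          0.        ] [[ 0.432  0.706 -0.561  1.175]
 [ 0.902 -0.341  0.265 -0.333]
 [-0.004 -0.62  -0.784  1.044]
 [ 0.     0.     0.     1.   ]]
{'t': np.float64(0.1), 'q': array([ 1.012,  0.478,  0.022,  1.556, -0.012,  1.109, -0.083]), 'joint_vel': array([ 0.001, -0.001, -0.001, -0.002, -0.   , -0.   , -0.001]), 'joint_torque': array([ 5.0000e-03, -5.9776e+01,  1.6140e+00, -2.8195e+01,  1.3000e-02,
        5.0000e-03, -0.0000e+00]), 'eef_pos': array([ 0.294, -0.607,  0.23 ]), 'tool_rot': array([-0.001,  0.975,  0.223, -0.   ]), 'contact_force': array([0.042, 0.383, 0.904]), 'torque': array([ 0.007, -0.006,  0.029]), 'grasp_force': np.float64(0.0), 'gripper_width': np.float64(1.002)}
```

View pics/top0b.png

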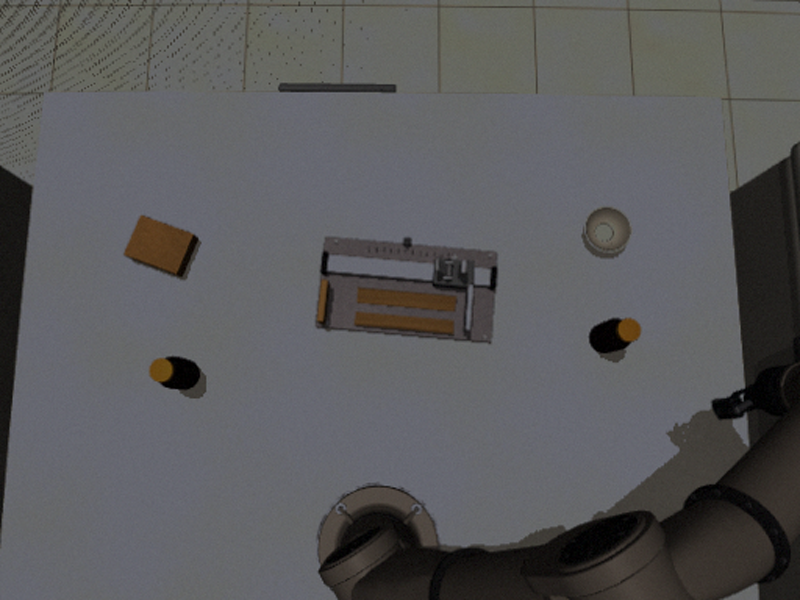

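View pics/sc0.png

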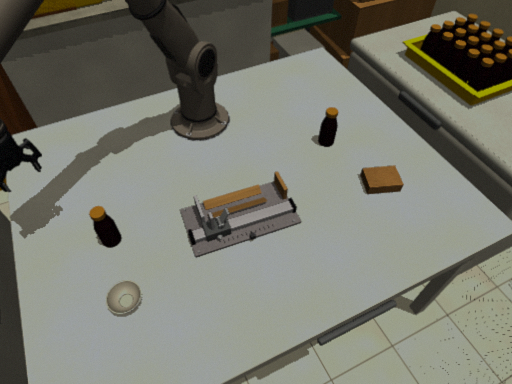

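The top view shows the jig at about (317..497, 237..343) of the enlarged picture. Jig +y points left (world +y) and the clip is at about (407,242). Next I'll enlarge this area.

```bash
python3 - <<'E'
from h import *
a=load('top0')['pixels'][145:225,198:325,::-1]
cv2.imwrite('pics/crop1.png',np.clip(cv2.resize(a,None,fx=6.25,fy=6.25,interpolation=cv2.INTER_CUBIC)*1.6,0,255).astype(np.uint8))
E
```

```text
(no output)
```

View pics/crop1.png

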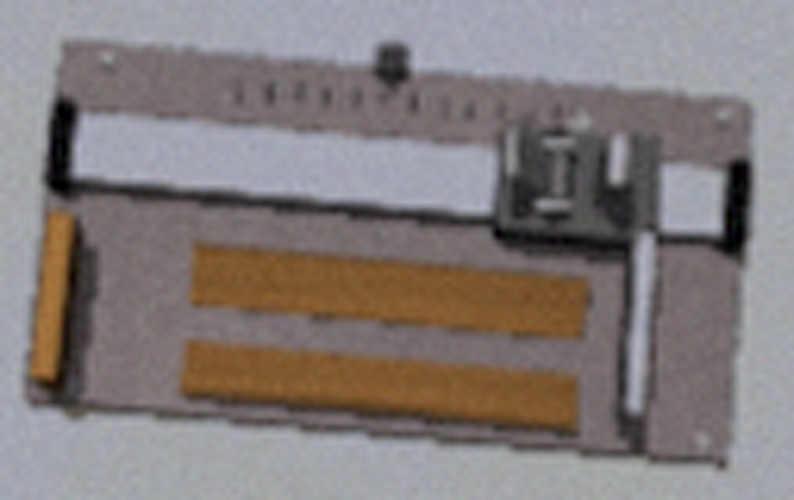

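The crop shows the plate corners at (65,42), (750,102), (727,465) and (30,403). The clip is at (392,62) with its tooth near (388,88), the pointer tip is at (583,118), the fin at (619,160), and the open lever leans left with its tip near (512,155).

```bash
python3 - <<'E'
from h import *
from scipy.spatial.transform import Rotation as R
c=load('top0')
g=lambda u,v:((u+.5)/6.25-.5+198,(v+.5)/6.25-.5+145)
C=[g(*p) for p in[(65,42),(750,102),(727,465),(30,403)]]
W=np.array([atz(c,*p,0.012)[:2] for p in C]); J=np.array([[.095,.18],[.095,-.18],[-.095,-.18],[-.095,.18]])
m=W.mean(0);H=J.T@(W-m);yaw=np.arctan2(H[0,1]-H[1,0],H[0,0]+H[1,1]);Rm=np.array([[np.cos(yaw),-np.sin(yaw)],[np.sin(yaw),np.cos(yaw)]])
print('origin',m,'yaw',yaw,'res mm',np.round((W-(J@Rm.T+m))*1e3,1))
def j(p,z): return np.round(Rm.T@(atz(c,*g(*p),z)[:2]-m)*1e3,1)
print('pointer',j((583,118),.03),'clip top',j((392,50),.03),'tooth',j((388,88),.025))
leg=m+Rm@[.035,-.09]; print('leg',leg, 'mid open straddle',m+Rm@[.035,-.09+.0125])
o=bot.get_obs();q=o['tool_rot'];M=R.from_quat([q[1],q[2],q[3],q[0]]).as_matrix();print(M)
t=m+Rm@[.035,-.09+.0125]
print('tool shift cm xy',M.T@(np.r_[t,o['eef_pos'][2]]-o['eef_pos'])*100)
y=Rm@[0,1];print('jig y in tool',M.T@np.r_[y,0],'spin needed',np.arctan2(*(M.T@np.r_[y,0])[[1,0]])-np.pi/2)
np.savez('jig.npz',m=m,Rm=Rm)
E
```

```text
origin [ 0.50762702 -0.05386033] yaw -0.08033532011010852 res mm [[-0.3 -1.3]
 [-0.4  2.2]
 [ 0.4  2.2]
 [ 0.4 -3.1]]
pointer [ 74.  -90.7] clip top [100.9   9.4] tooth [82.   9.7]
leg [ 0.53529174 -0.14637878] mid open straddle [ 0.53629485 -0.13391909]
[[ 9.00110357e-01  4.35661197e-01 -8.16635662e-04]
 [ 4.35661947e-01 -9.00109253e-01  1.41446048e-03]
 [-1.18835767e-04 -1.62894761e-03 -9.99998666e-01]]
tool shift cm xy [ 42.43974299 -32.02945653   0.04713101]
jig y in tool [ 0.50648977 -0.86224492  0.00134436] spin needed -2.6104832513283993
```

```bash
python3 -m jog '[[1,-0.8,0,0.02],[3,-2.3,0,0.05],[5.5,-4.2,0,0.08],[8,-6,0,0.11],[10.5,-8,0,0.14],[13,-9.8,0,0.17],[15.5,-11.7,0,0.2],[18,-13.6,0,0.23],[20.5,-15.5,0,0.26],[23,-17.4,0,0.29],[25.5,-19.3,0,0.32],[28,-21.1,0,0.35],[30.5,-23,0,0.38],[33,-24.9,0,0.41],[35.5,-26.8,0,0.44],[38,-28.7,0,0.47],[40,-30.2,0,0.5],[41.5,-31.3,0,0.52],[42.4,-32,0,0.531],[42.4,-32,0,0.531]]' -1
python3 -m jog '[[0,0,0,0],[0,0,0,0],[0,0,0,0]]'
cat > st.py <<'E'
from h import *
from scipy.spatial.transform import Rotation as R
d=np.load('jig.npz');m,Rm=d['m'],d['Rm']
o=bot.get_obs();q=o['tool_rot'];M=R.from_quat([q[1],q[2],q[3],q[0]]).as_matrix()
y=M.T@np.r_[Rm@[0,1],0]
print('t',o['t'],'tcp jig mm',np.round(Rm.T@(o['eef_pos'][:2]-m)*1e3,1),'z',round(o['eef_pos'][2]*1e3,1),'jigy in tool',np.round(y,3),'w',o['gripper_width'],'gf',o['grasp_force'],'F',o['contact_force'].round(1))
E
python3 - <<'E'
import st
from h import *
c=grab('wrist','w1');cv2.imwrite('pics/w1b.png',np.clip(cv2.resize(c['pixels'][:,:,::-1],(800,600),interpolation=cv2.INTER_CUBIC)*1.4,0,255).astype(np.uint8))
E
```

```text
t: 1.77
eef_pos: [0.5373, -0.1314, 0.231]
tool_rot: [-0.001, 0.999, -0.038, -0.0]
contact_force: [0.3, 0.3, 1.1]
gripper_width: 0.999
grasp_force: 0.0
t: 2.02
eef_pos: [0.5356, -0.1364, 0.2312]
tool_rot: [0.0, 0.999, -0.041, -0.0]
contact_force: [-0.4, 0.1, 0.5]
gripper_width: 1.0
grasp_force: 0.0
t 2.0167 tcp jig mm [ 34.5 -80. ] z 231.2 jigy in tool [-0.002 -1.    -0.001] w 0.9999767429481706 gf 0.0 F [-0.4  0.1  0.5]
```

View pics/w1b.png

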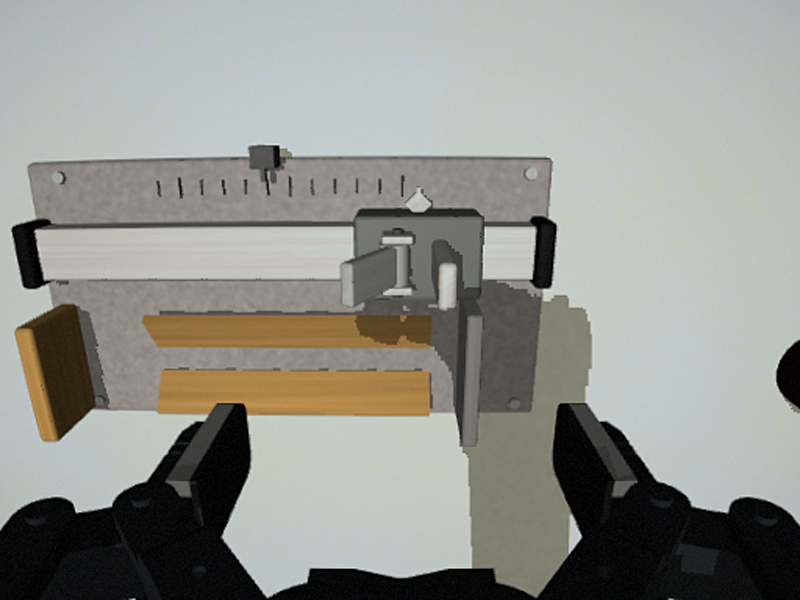

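The wrist view is clear: pointer tip at (418,187), tooth tip about (267,182), plate corners at (30,163), (551,158) and (532,411), fin top at (447,270), lever end at (346,283).

```bash
python3 - <<'E'
from st import *
c=load('w1');g=lambda p:((p[0]+.5)/1.5625-.5,(p[1]+.5)/1.5625-.5)
J=lambda X:np.round(np.r_[Rm.T@(X[:2]-m),X[2]]*1e3,1)
for n,p,z in[('TL',(30,163),.012),('TR',(551,158),.012),('BR',(532,411),.012),('ptr',(418,187),.03),('tooth',(267,181),.022),('clip top L',(249,146),.03),('clip top R',(277,146),.03),('railend',(447,263),.113),('fin R',(455,290),.113),('lev L',(342,285),.108)]:
    print(n,J(atz(c,*g(p),z)),J(dep(c,*g(p))))
a=c['pixels'][88:140,150:300,::-1]
cv2.imwrite('pics/c2.png',np.clip(cv2.resize(a,None,fx=5.3,fy=5.3,interpolation=cv2.INTER_CUBIC)*1.3,0,255).astype(np.uint8))
E
```

```text
t 2.0667 tcp jig mm [ 34.6 -79.9] z 231.2 jigy in tool [-0.002 -1.    -0.   ] w 1.0022731928637125 gf 0.0 F [-0.4 -0.6  0.2]
TL [ 99.1 175.4  12. ] [ 98.6 183.7   0.2]
TR [  98. -179.   12.] [  97.4 -182.4   -0.5]
BR [ -90.1 -180.    12. ] [ -97.5 -183.6   -1. ]
ptr [ 80.4 -90.5  30. ] [ 80.6 -90.4  32.1]
tooth [84.   7.3 22. ] [83.4  9.1 14.4]
clip top L [106.5  15.2  30. ] [ 1.058e+02  2.350e+01 -1.000e-01]
clip top R [106.2  -2.5  30. ] [106.   -0.2  19.8]
railend [  51.2 -102.7  113. ] [  50.5 -103.   110.5]
fin R [  37.  -107.1  113. ] [  37.  -107.2  112.8]
lev L [ 38.4 -49.1 108. ] [ 38.3 -49.1 107.8]
```

View pics/c2.png

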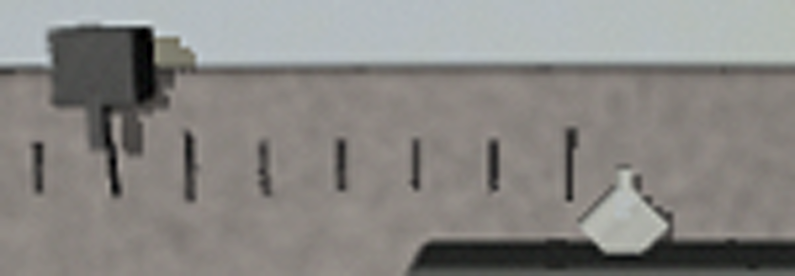

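```bash
python3 -m jog '[[0.1,-0.1,1,0],[0.2,-0.2,3,0],[0.3,-0.2,5.5,0],[0.3,-0.2,8,0],[0.3,-0.2,10.5,0],[0.3,-0.2,12.5,0],[0.3,-0.2,13.8,0],[0.3,-0.2,14.6,0],[0.3,-0.2,15,0],[0.3,-0.2,15.1,0],[0.3,-0.2,15.1,0],[0.3,-0.2,15.1,0]]' -1 20
python3 -m jog '[[0,0,0,0],[0,0,0,0],[0,0,0,0],[0,0,0,0],[0,0,0,0],[0,0,0,0]]' -0.6
python3 - <<'E'
from st import *
c=grab('wrist','w2');cv2.imwrite('pics/w2b.png',np.clip(cv2.resize(c['pixels'][:,:,::-1],(800,600),interpolation=cv2.INTER_CUBIC)*1.4,0,255).astype(np.uint8))
E
```

```text
t: 3.07
eef_pos: [0.5401, -0.1333, 0.0811]
tool_rot: [0.0, 0.999, -0.04, 0.001]
contact_force: [0.2, -0.8, 0.4]
gripper_width: 0.997
grasp_force: 0.0
t: 3.57
eef_pos: [0.5395, -0.1331, 0.0804]
tool_rot: [0.0, 0.999, -0.04, 0.0]
contact_force: [-0.7, -0.4, 0.4]
gripper_width: 0.798
grasp_force: 0.0
t 3.5667 tcp jig mm [ 38.2 -76.4] z 80.4 jigy in tool [ 0. -1. -0.] w 0.79820651640637 gf 0.0 F [-0.7 -0.4  0.4]
```

View pics/w2b.png

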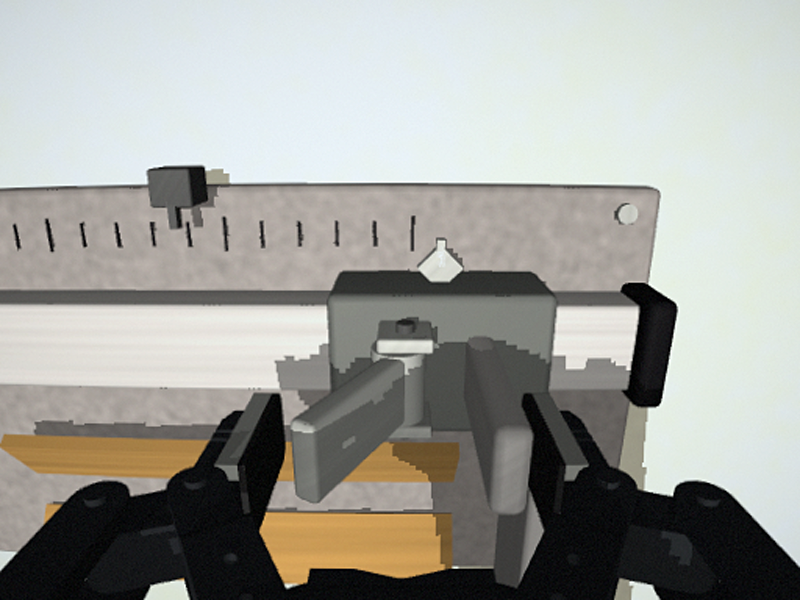

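```bash
python3 -m jog '[[0,-0.2,0,0],[0,-0.4,0,0],[0,-0.7,0,0],[0,-1.1,0,0],[0,-1.6,0,0],[0,-2.1,0,0],[0,-2.7,0,0],[0,-3.3,0,0],[0,-3.9,0,0],[0,-4.5,0,0],[0,-5.1,0,0],[0,-5.7,0,0],[0,-6.3,0,0],[0,-6.9,0,0],[0,-7.4,0,0],[0,-7.8,0,0],[0,-8.1,0,0],[0,-8.3,0,0],[0,-8.4,0,0],[0,-8.5,0,0]]'
python3 -m jog '[[0,0,0,0],[0,0,0,0],[0,0,0,0]]'
python3 - <<'E'
from st import *
c=grab('wrist','w3');cv2.imwrite('pics/w3b.png',np.clip(cv2.resize(c['pixels'][80:280,200:430,::-1],None,fx=3,fy=3,interpolation=cv2.INTER_CUBIC)*1.4,0,255).astype(np.uint8))
E
```

```text
t: 5.28
eef_pos: [0.5465, -0.0484, 0.0803]
tool_rot: [0.0, 0.999, -0.04, 0.0]
contact_force: [2.0, -6.4, -2.2]
gripper_width: 0.795
grasp_force: 3.1
t: 5.53
eef_pos: [0.5465, -0.0483, 0.0803]
tool_rot: [0.0, 0.999, -0.04, 0.0]
contact_force: [1.4, -5.0, -1.8]
gripper_width: 0.803
grasp_force: 2.6
t 5.5333 tcp jig mm [38.3  8.7] z 80.3 jigy in tool [ 0. -1. -0.] w 0.8027073002894457 gf 2.6205767691135406 F [ 1.4 -5.  -1.8]
```

View pics/w3b.png

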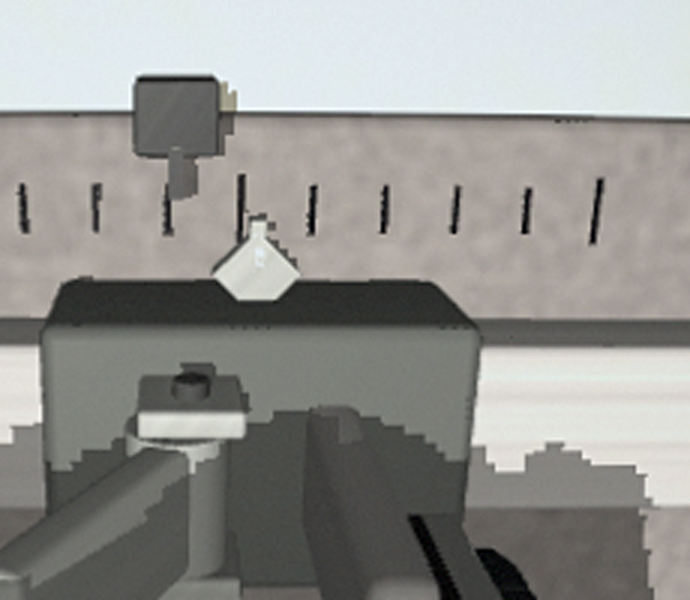

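The pointer tip is at crop (259,222) and the tooth at about (177,155), with the clip body spanning columns 134–219. The lever is still open. I'll work out the remaining distance.

```bash
python3 - <<'E'
from st import *
c=load('w3');g=lambda p:((p[0]+.5)/3-.5+200,(p[1]+.5)/3-.5+80)
J=lambda X:np.round(np.r_[Rm.T@(X[:2]-m),X[2]]*1e3,1)
print('ptr',J(atz(c,*g((259,222)),.03)),J(dep(c,*g((259,232)))))
for p in[(176,90),(176,120),(176,145),(176,158),(176,165),(134,120),(219,120)]:
    print(p,*[J(atz(c,*g(p),z))[:2] for z in(.018,.022,.026,.03)],'dep',J(dep(c,*g(p))))
E
```

```text
t 5.5833 tcp jig mm [38.3  8.7] z 80.3 jigy in tool [ 0. -1. -0.] w 0.7966964729852951 gf 2.617275193333626 F [ 0.3 -4.9 -1.5]
ptr [80.1 -7.9 30. ] [78.9 -7.6 33.6]
(176, 90) [103.9   7.9] [104.1   7.9] [104.4   8. ] [104.7   8. ] dep [104.6   8.   28.9]
(176, 120) [98.1  7.9] [98.5  7.9] [98.9  8. ] [99.3  8. ] dep [99.4  8.  31.8]
(176, 145) [93.2  7.9] [93.6  7.9] [94.1  7.9] [94.6  8. ] dep [94.6  8.  29.9]
(176, 158) [90.6  7.9] [91.1  7.9] [91.7  7.9] [92.2  8. ] dep [118.6   9.  223.3]
(176, 165) [89.2  7.9] [89.8  7.9] [90.3  7.9] [90.9  8. ] dep [91.1  8.  31.1]
(134, 120) [98.1 16.2] [98.5 16. ] [98.9 15.9] [99.3 15.8] dep [99.2 15.8 29.6]
(219, 120) [98.1 -0.6] [98.5 -0.4] [98.9 -0.2] [99.3  0. ] dep [97.4 -0.9 11.5]
```

```bash
python3 -m jog '[[0,-0.3,0,0],[0,-0.6,0,0],[0,-0.9,0,0],[0,-1.15,0,0],[0,-1.35,0,0],[0,-1.48,0,0],[0,-1.56,0,0],[0,-1.58,0,0],[0,-1.58,0,0],[0,-1.58,0,0],[0,-1.58,0,0]]'
python3 - <<'E'
from st import *
c=grab('wrist','w4');cv2.imwrite('pics/w4b.png',np.clip(cv2.resize(c['pixels'][90:210,200:333,::-1],None,fx=5,fy=5,interpolation=cv2.INTER_CUBIC)*1.4,0,255).astype(np.uint8))
E
```

```text
t: 6.5
eef_pos: [0.5478, -0.033, 0.0803]
tool_rot: [0.0, 0.999, -0.04, 0.0]
contact_force: [1.8, -5.7, -2.0]
gripper_width: 0.797
grasp_force: 3.1
t 6.5 tcp jig mm [38.3 24. ] z 80.3 jigy in tool [-0.    -1.    -0.001] w 0.797075953279168 gf 3.0866680294275284 F [ 1.8 -5.7 -2. ]
```

View pics/w4b.png

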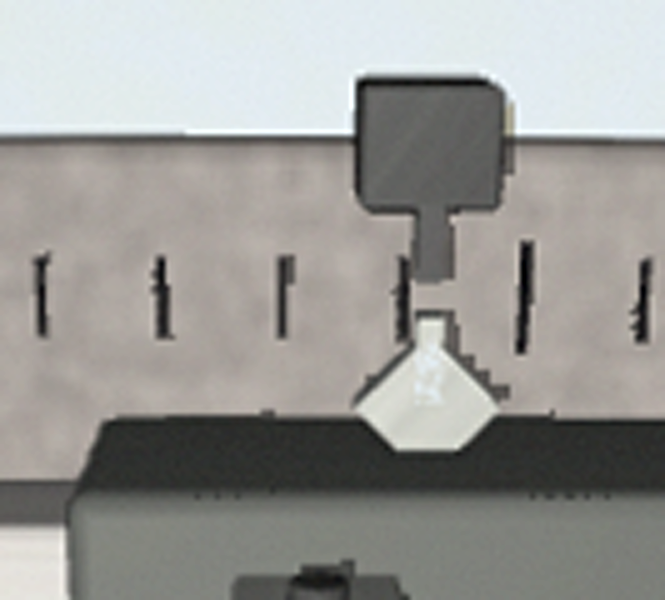

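Pointer tip at crop (431,320), tooth at (433,250) spanning 413–453, clip spanning 357–503: nearly level, with the lever open.

```bash
cat > me.py <<'E'
from st import *
def me(f):
    c=load(f);G=c['pixels'].mean(2)
    # search windows by projection of jig points
    P=lambda x,y,z:proj(c,[np.r_[m+Rm@[x,y],z]])[0]
    u0,v0=P(.0995,.008,.03);r=G[int(round(v0))];s=int(round(u0))
    i=np.arange(s-22,s+23);k=i[r[i]<95];uc=(k.min()+k.max())/2
    yc=(Rm.T@(atz(c,uc,v0,.03)[:2]-m))[1]*1e3
    B=c['pixels'].min(2).astype(float);v1=P(.0735,.008,.03)[1]
    out=[]
    for v in range(int(v1)-1,int(v1)+4):
        k=i[B[v][i]>125];
        if len(k): out.append(((Rm.T@(atz(c,(k.min()+k.max())/2,v,.03)[:2]-m))[1]*1e3,len(k)))
    print('clip y',round(yc,2),'diamond y,width',np.round(out,2).tolist())
E
python3 - <<'E'
from me import *
me('w3');me('w4')
c=load('w4');g=lambda p:((p[0]+.5)/5-.5+200,(p[1]+.5)/5-.5+90)
for p in[(431,320),(433,250),(430,140),(428,405)]: print(p,np.round(Rm.T@(atz(c,*g(p),.03)[:2]-m)*1e3,2))
E
```

```text
t 6.55 tcp jig mm [38.3 24. ] z 80.3 jigy in tool [-0.    -1.    -0.001] w 0.795458639127423 gf 3.086860701441765 F [ 1.8 -6.  -1.9]
clip y 8.16 diamond y,width [[-4.56, 1.0], [-4.28, 2.0], [-4.0, 3.0], [-3.73, 4.0], [-3.45, 5.0]]
clip y 7.92 diamond y,width [[7.61, 12.0], [7.6, 14.0], [7.58, 16.0], [7.57, 18.0], [7.55, 20.0]]
(431, 320) [80.16  7.57]
(433, 250) [88.2   7.54]
(430, 140) [100.47   8.17]
(428, 405) [70.15  7.67]
```

Level within about 0.4 mm. I'll let it stand for about a second, then close in steps, backing the tool off to match.

```bash
python3 -m jog '[[0,-0.02,0,0],[0,-0.02,0,0],[0,-0.02,0,0],[0,-0.02,0,0],[0,-0.02,0,0],[0,-0.02,0,0],[0,-0.02,0,0],[0,-0.02,0,0],[0,-0.02,0,0],[0,-0.02,0,0],[0,-0.02,0,0],[0,-0.02,0,0],[0,-0.02,0,0],[0,-0.02,0,0],[0,-0.02,0,0]]' -0.6 40
python3 -m jog '[[0,0.1,0,0],[0,0.21,0,0],[0,0.21,0,0],[0,0.21,0,0]]' -0.5
python3 - <<'E'
from me import *
grab('wrist','w5');me('w5')
E
python3 -m jog '[[0,0.1,0,0],[0,0.21,0,0],[0,0.21,0,0],[0,0.21,0,0]]' -0.4
python3 - <<'E'
from me import *
grab('wrist','w6');me('w6')
E
```

```text
t: 7.8
eef_pos: [0.5478, -0.0329, 0.0803]
tool_rot: [0.0, 0.999, -0.04, 0.0]
contact_force: [1.3, -7.4, -1.3]
gripper_width: 0.801
grasp_force: 3.2
t: 8.13
eef_pos: [0.5476, -0.0348, 0.0806]
tool_rot: [0.0, 0.999, -0.04, 0.0]
contact_force: [0.2, -6.2, 1.8]
gripper_width: 0.751
grasp_force: 3.0
t 8.1333 tcp jig mm [38.3 22.2] z 80.6 jigy in tool [-0.    -1.    -0.001] w 0.7512070838911056 gf 2.965264990925789 F [ 0.2 -6.2  1.8]
clip y 7.74 diamond y,width [[8.06, 12.0], [8.05, 14.0], [8.04, 16.0], [8.03, 18.0], [8.01, 20.0]]
t: 8.52
eef_pos: [0.5474, -0.0368, 0.0809]
tool_rot: [0.0, 0.999, -0.04, 0.0]
contact_force: [-1.4, -4.3, 4.6]
gripper_width: 0.699
grasp_force: 7.4
t 8.5167 tcp jig mm [38.3 20.2] z 80.9 jigy in tool [-0.    -1.    -0.001] w 0.6989257239002914 gf 7.371255308389664 F [-1.4 -4.3  4.6]
clip y 7.63 diamond y,width [[8.04, 13.0], [8.03, 15.0], [8.02, 17.0], [8.01, 19.0], [8.0, 21.0]]
```

```bash
python3 -m jog '[[0,0.1,0,0],[0,0.22,0,0],[0,0.22,0,0],[0,0.22,0,0]]' -0.3
python3 -m jog '[[0,0.1,0,0],[0,0.22,0,0],[0,0.22,0,0],[0,0.22,0,0]]' -0.2
python3 - <<'E'
from me import *
grab('wrist','w7');me('w7')
E
python3 -m jog '[[0,0.1,0,0],[0,0.22,0,0],[0,0.22,0,0],[0,0.22,0,0]]' -0.1
python3 - <<'E'
from me import *
grab('wrist','w8');me('w8')
E
```

```text
t: 8.9
eef_pos: [0.5474, -0.039, 0.0813]
tool_rot: [0.0, 0.999, -0.04, 0.0]
contact_force: [-2.1, -6.5, 8.5]
gripper_width: 0.655
grasp_force: 7.3
t: 9.23
eef_pos: [0.5474, -0.0413, 0.0815]
tool_rot: [0.0, 0.999, -0.04, 0.001]
contact_force: [-2.6, -6.4, 9.7]
gripper_width: 0.605
grasp_force: 7.2
t 9.2333 tcp jig mm [38.6 15.7] z 81.5 jigy in tool [-0.001 -1.    -0.001] w 0.6047369298773705 gf 7.212806465104222 F [-2.6 -6.4  9.7]
clip y 7.06 diamond y,width [[7.9, 14.0], [7.89, 16.0], [7.88, 18.0], [7.88, 20.0], [7.87, 22.0]]
t: 9.62
eef_pos: [0.5474, -0.0435, 0.0816]
tool_rot: [0.0, 0.999, -0.04, 0.001]
contact_force: [-1.5, -6.2, 9.6]
gripper_width: 0.552
grasp_force: 7.2
t 9.6167 tcp jig mm [38.8 13.5] z 81.6 jigy in tool [-0.    -1.    -0.001] w 0.5518748785648999 gf 7.172977882437408 F [-1.5 -6.2  9.6]
clip y 7.1 diamond y,width [[8.03, 14.0], [8.02, 16.0], [8.02, 18.0], [8.01, 20.0], [8.01, 22.0]]
```

```bash
python3 -m jog '[[0,0.12,0,0],[0,0.25,0,0],[0,0.25,0,0],[0,0.25,0,0]]' 0
python3 -m jog '[[0,0.12,0,0],[0,0.22,0,0],[0,0.22,0,0],[0,0.22,0,0]]' 0.08
python3 - <<'E'
from me import *
c=grab('wrist','w9');me('w9')
a,b=[load(f)['pixels'][y:y+75,x:x+100,::-1] for f,x,y in(('w4',235,100),('w9',190,95))]
I=np.vstack([a,b]);cv2.imwrite('pics/w9b.png',np.clip(cv2.resize(I,None,fx=4,fy=4,interpolation=cv2.INTER_CUBIC)*1.3,0,255).astype(np.uint8))
cv2.imwrite('pics/w9f.png',np.clip(cv2.resize(c['pixels'][:,:,::-1],(800,600),interpolation=cv2.INTER_CUBIC)*1.4,0,255).astype(np.uint8))
E
```

```text
t: 10.0
eef_pos: [0.5473, -0.046, 0.0817]
tool_rot: [0.0, 0.999, -0.04, 0.001]
contact_force: [-1.1, -6.0, 9.8]
gripper_width: 0.501
grasp_force: 7.2
t: 10.33
eef_pos: [0.5472, -0.0481, 0.0817]
tool_rot: [0.0, 0.999, -0.04, 0.001]
contact_force: [-1.8, -5.4, 9.6]
gripper_width: 0.463
grasp_force: 7.2
t 10.3333 tcp jig mm [39.   8.9] z 81.7 jigy in tool [-0.    -1.    -0.001] w 0.4629725927034443 gf 7.227331004105508 F [-1.8 -5.4  9.6]
clip y 7.49 diamond y,width [[7.15, 13.0], [7.15, 15.0], [7.15, 17.0], [7.14, 19.0], [7.14, 21.0]]
```

View pics/w9f.png

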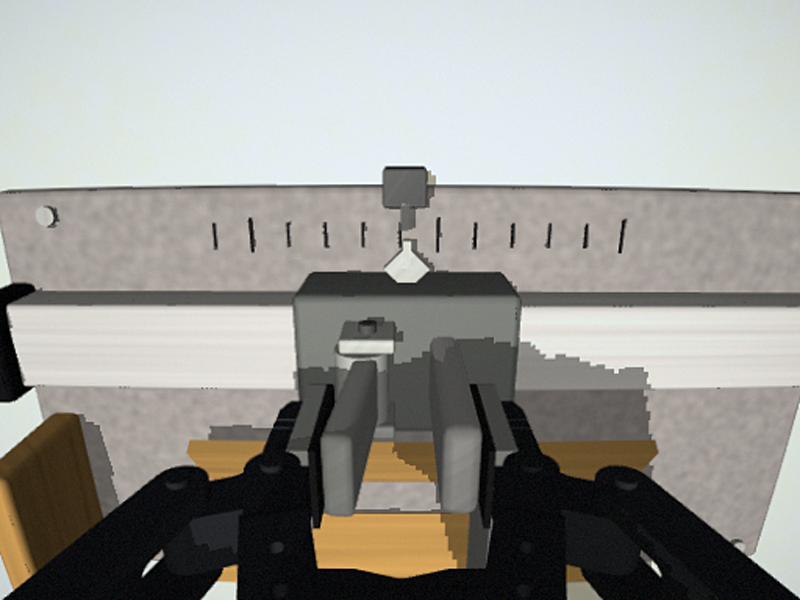

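Pointer and tooth are both at column 407, so still level, and the lever is almost upright. Now the last few millimetres.

```bash
python3 -m jog '[[0,0.1,0,0],[0,0.18,0,0],[0,0.18,0,0],[0,0.18,0,0]]' 0.16
python3 -m jog '[[0,0.03,0,0],[0,0.05,0,0],[0,0.05,0,0],[0,0.05,0,0],[0,0.05,0,0],[0,0.05,0,0]]' 0.35 40
python3 - <<'E'
from me import *
c=grab('wrist','w10');me('w10')
cv2.imwrite('pics/w10f.png',np.clip(cv2.resize(c['pixels'][90:360,130:390,::-1],None,fx=2.2,fy=2.2,interpolation=cv2.INTER_CUBIC)*1.4,0,255).astype(np.uint8))
E
```

```text
t: 10.72
eef_pos: [0.5472, -0.0499, 0.0817]
tool_rot: [0.0, 0.999, -0.04, 0.001]
contact_force: [-1.8, -6.0, 9.6]
gripper_width: 0.421
grasp_force: 7.2
t: 11.22
eef_pos: [0.5472, -0.05, 0.0819]
tool_rot: [0.0, 0.999, -0.04, 0.001]
contact_force: [-1.8, -5.0, 12.1]
gripper_width: 0.394
grasp_force: 38.9
t 11.2167 tcp jig mm [39.1  7. ] z 81.9 jigy in tool [-0.001 -1.    -0.   ] w 0.3942851838082391 gf 38.874242305755615 F [-1.8 -5.  12.1]
clip y 6.73 diamond y,width [[7.89, 12.0], [7.89, 14.0], [7.89, 16.0], [7.89, 18.0], [7.89, 20.0]]
```

View pics/w10f.png

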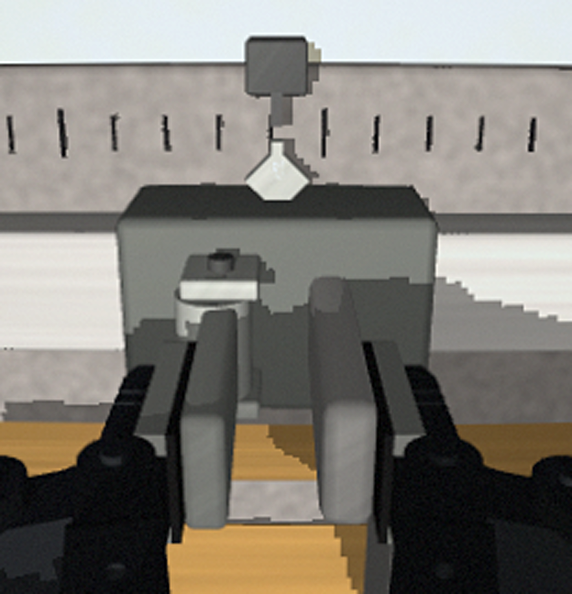

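The lever stands upright, parallel to the fin, with 39 N of grip. Clip spans 246–307, pointer tip about 277. I'll check the pixel rows once, using a brighter threshold that leaves out the shadow.

```bash
python3 - <<'E'
from me import *
for f in('w4','w10'):
    c=load(f);G=c['pixels'].mean(2)
    u,v=[int(round(a)) for a in proj(c,[np.r_[m+Rm@[.0995,.008],.03]])[0]]
    for r in(v-4,v,v+4,v+12,v+14,v+16,v+24,v+26,v+28,v+31): print(f,r,u-20,G[r,u-20:u+21].astype(int).tolist())
E
```

```text
t 11.2667 tcp jig mm [39.1  7. ] z 81.9 jigy in tool [-0.001 -1.    -0.   ] w 0.3938182267780408 gf 38.87487530708313 F [-2.2 -5.3 12.2]
w4 115 266 [169, 169, 170, 173, 141, 36, 46, 66, 72, 72, 70, 71, 71, 71, 72, 72, 72, 74, 73, 71, 69, 69, 70, 68, 70, 69, 67, 67, 67, 67, 68, 67, 67, 61, 52, 112, 116, 173, 169, 169, 169]
w4 119 266 [91, 90, 92, 97, 81, 24, 50, 66, 70, 69, 71, 72, 73, 72, 73, 72, 68, 69, 69, 70, 68, 70, 68, 69, 69, 66, 67, 68, 68, 66, 67, 67, 68, 61, 40, 57, 60, 96, 92, 92, 92]
w4 123 266 [113, 112, 113, 118, 99, 24, 52, 67, 70, 71, 73, 73, 71, 70, 69, 71, 70, 70, 70, 68, 70, 69, 69, 66, 66, 68, 65, 67, 67, 68, 67, 66, 65, 54, 48, 70, 72, 124, 122, 121, 123]
w4 131 266 [116, 120, 120, 119, 119, 121, 86, 50, 50, 52, 46, 48, 48, 49, 47, 48, 52, 61, 74, 72, 72, 71, 68, 53, 53, 40, 50, 51, 51, 51, 53, 50, 51, 71, 119, 116, 115, 115, 116, 114, 113]
w4 133 266 [117, 119, 120, 117, 117, 114, 113, 114, 119, 121, 123, 123, 124, 122, 121, 123, 98, 48, 69, 72, 73, 71, 72, 68, 124, 123, 123, 121, 120, 118, 121, 120, 119, 121, 120, 119, 117, 117, 117, 114, 113]
w4 135 266 [117, 1
[... 2326 characters left out ...]
18, 119, 120, 121, 116, 117, 118, 118, 119, 120, 122, 125]
w10 147 235 [114, 116, 116, 117, 119, 121, 122, 124, 126, 123, 123, 122, 119, 115, 116, 116, 120, 61, 51, 88, 92, 90, 88, 108, 121, 122, 122, 121, 119, 117, 118, 118, 117, 118, 118, 119, 120, 122, 121, 123, 126]
w10 149 235 [115, 115, 115, 117, 118, 121, 120, 121, 123, 122, 121, 120, 119, 118, 117, 118, 85, 45, 16, 119, 123, 121, 123, 122, 121, 119, 121, 123, 120, 121, 121, 119, 118, 118, 119, 119, 122, 123, 123, 124, 128]
w10 152 235 [119, 119, 118, 119, 118, 121, 121, 122, 121, 120, 118, 117, 118, 117, 119, 120, 88, 43, 23, 113, 117, 117, 116, 117, 115, 117, 118, 118, 117, 122, 122, 118, 118, 118, 120, 120, 119, 122, 121, 123, 128]
```

In the final view the clip is centred at column 255.2 and the tooth at 255.4. With the shadow left out, that puts the clip at y ≈ 7.9 mm and the pointer at 7.89 mm, so they are level. Handing in.

```bash
python3 -c "
from station import bot
print(bot.hand_in())"
```

```text
the job is handed in; nothing more can be done
None
```

The job is handed in: the pointer was level with the mark tooth to within about 0.5 mm in the last camera check, the cam lever is squeezed shut against the fin, and the gripper is still holding both with about 39 N, about 11 s into the 48 s allowed.

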